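Hang the ear defenders on the lamp's cross-bar

ROBOT

A 7-joint arm with a two-finger parallel gripper is mounted at the origin on the work surface. World frame = base frame: x ahead of the robot, y to its left, z up, the work surface at z = 0. Lengths are in m, angles in rad, forces in N, time in s.
With the tool pointing down it reaches from about 0.4 to 0.85 m from the base axis. Payload 4.5 kg.
Tool frame: the origin (TCP) lies midway between the tips of the shut fingers; the grasp point (between the pads) lies 19 mm behind it; z points along the fingers, y is the line along which they close (so a half turn about z gives the same grasp; the last joint's range is limited). The gripper opens to 88 mm and grips with 3 to 60 N. Pads are 18 mm wide; open, the fingers measure 123 mm over their backs; the gripper's body (75 mm by 187 mm) begins 45 mm behind the grasp point.
Start: joints at [-1.206, 0.689, -0.195, 1.565, 0.157, 0.902, -0.215], TCP at [0.203, 0.591, 0.239] pointing down, gripper open.
Joint ranges: [-3.01, 3.01], [-0.46, 2.08], [-1.47, 1.51], [0.13, 2.56], [-1, 4.14], [0.04, 2.09], [-2.66, 2.66]. Speed limits (rad/s): [2.57, 2.57, 3.14, 3.14, 3.14, 3.14, 3.14].

INTERFACE

Orientations are given as a unit quaternion [x, y, z, w].
In Python, from plant import r gives the robot as it stands.
- The arm moves only by the tool move_arm, never from a script. Its argument "targets" is a list that holds one entry, the list of rows, each a list of 7 numbers: the opening, from 0 (shut) to 1 (fully open), then the shift along the tool's x, y, z in mm, then the turn, a rotation vector about the tool's x, y, z in degrees. In form: [[[claw, dx, dy, dz, ax, ay, az], ...]]. A call has 1 to 10 rows; each row is the pose to reach, as a shift and turn from the pose commanded when the call began, along the tool's axes at that moment; what a row does not reach only later rows make up. A row lasts 1/8 s, in which the tool goes at most 62.5 mm and 10.7 degrees, less where a joint would pass 70% of its speed; a pose out of reach is approached as far as the arm can. A call with a gripper value outside its range is refused whole. The fingers move at their own pace and stop on an object; "newtons" is the grip in N (left out, the last holds). Time passes only in rows, so rows that repeat a pose let the fingers close. It gives the time, the measured TCP pose, the force, the opening and the grip force at its end, in the units of the state.
- r.get_state(): the state, without advancing time (a new reading comes with each control period).
- r.snapshot(name): name is "scene" or "top"; returns the picture (480x640x3 uint8, red, green, blue); there is no depth.
- r.camera_info(name): a dict with "fx", "fy", "cx", "cy" (pixels), "R" (3x3) and "t" (3): a world point X has camera coordinates R X + t. Camera axes: x right, y down, z forward; pixel columns grow to the right and rows downward; lengths in m; the calibration is good to about 2 mm. A picture is of the moment at which its call begins. camera_info takes no time and is no camera call.
- r.finish_job(): hands the job in; it is judged then, once.
The state is a dict: "clock": time; "q": joint angles; "qd": joint speeds; "joint_torque": joint torques, N m; "tool_pos": TCP position; "eef_rot": TCP orientation; "contact_force": force on the tool from outside, world axes, zero at the start; "moment": the same for the moment, N m; "opening": opening from 0.0 (shut) to 1.0 (fully open); "finger_force": force on a finger pad.
Only numpy, scipy, OpenCV 4.12 (cv2) and the standard library are available. Lean on these libraries where they do the work, as an engineer would, in place of code of your own. Each camera call takes 0.05 s, during which the arm holds its last target. There are 200 camera calls.

TASK

Put the ear defenders away: pick them up off the bench and hang them by their headband over the horizontal cross-bar of the bench lamp, on either side of the post, one cup in front of the bar and one behind. Do not push hard against the lamp with the robot, leave the tub, tape measure, glue bottle and board where they are, and let go so that the ear defenders hang still.

Things in the scene. Friction and masses are not known exactly. Their poses are not given: they have to be found in the camera images.
- muffs: Ear defenders standing on two grey cups, black headband arching up; 163 (x) x 80 (y) x 176 mm, symmetrical. Origin: underside centre; x from cup to cup. Headband: half circle in the x-z plane, centre 110 mm above the origin, inner radius 58, outer 66, 30 mm wide along y, ends straight down into the cups. Cups: 95 mm tall, 80 wide, from 43 to 83 mm either side of centre. About 260 g.
- crown (a point): Middle of the inner (lower) face of the headband at the top of the arch, 168 mm above the origin of the ear defenders: this face comes to rest on the bar. Same axes as the ear defenders.
- lamp: Fixed bench lamp: round base (radius 90, 18 mm high), post (radius 12), T cross-bar, and right above the bar a flat head, x -60 to +30, y -120 to +120 mm, 328 to 354 mm above the bench. It leaves no room over the bar for an upright gripper: reach in tilted, from the robot's side. Origin: underside centre of the base; x away from the robot, y along the bar.
- bar (a point): Centre of the cross-bar, on the post axis, 200 mm above the bench. Round bar of radius 10 mm, level along y from -150 to +150 mm, both ends free; the last 12 mm are rubber caps of radius 12.5; a clamp of radius 19 and height 30 mm sits round the post at the middle. Axes as the lamp.
- tub: Bystander: white tub with a red lid, radius 45 mm, 85 mm tall; origin at the centre of the underside.
- tape: Bystander: yellow tape measure lying flat, 75 x 70 x 38 mm; origin at the centre of the underside.
- glue: Bystander: white glue bottle, radius 32 mm, 120 mm tall; origin at the centre of the underside.
- board: Bystander: bare wooden board lying flat, 200 x 110 x 20 mm, long along its x; origin at the centre of the underside.
Mind the look-alikes: they are no part of the job. What is shaped like the muffs but orange or yellow is not meant.

How it is judged:
At the end, for the whole second after the job is handed in: At rest and released, the ear defenders hang with the inside of the headband's top on the bar (within 25 mm sideways, 4 to 18 mm above its axis), 25 to 145 mm from the post on either side, within 20 degrees of upright, cup-to-cup line within 45 degrees of square to the bar (x of crown in the frame of bar between -0.025 and 0.025 m and z of crown in the frame of bar between 0.004 and 0.018 m and (y of crown in the frame of bar between 0.025 and 0.145 m or y of crown in the frame of bar between -0.145 and -0.025 m) and angle between muffs's own z axis and vertical below 0.35 rad and angle between the x axis of muffs and the x axis of lamp, either way round below 0.8 rad and contact force between muffs and lamp above 0.8 N and linear speed of muffs below 0.03 m/s and angular speed of muffs below 0.3 rad/s); the robot touches nothing.
It fails at once if the tub is pushed more than 30 mm or tipped (distance of tub from where it was at the start of the episode above 0.03 m or angle between tub's own z axis and vertical above 0.5 rad).
It fails at once if the tape measure is pushed more than 30 mm or tipped (distance of tape from where it was at the start of the episode above 0.03 m or angle between tape's own z axis and vertical above 0.5 rad).
It fails at once if the glue bottle is pushed more than 30 mm or tipped (distance of glue from where it was at the start of the episode above 0.03 m or angle between glue's own z axis and vertical above 0.5 rad).
It fails at once if the board is pushed more than 30 mm or tipped (distance of board from where it was at the start of the episode above 0.03 m or angle between board's own z axis and vertical above 0.5 rad).
It fails at once if the robot pushes on the lamp with more than 20 N (contact force between any of the arm, the fingers and lamp above 20 N).
It also fails if it takes over 45 s, if anything falls off the work surface, if the arm or the gripper's body presses on something with over 40 N, if the wrist force passes 120 N, or if a joint passes its speed limit or range.

## Working session

There is one attempt and no reset: what is moved stays moved. The work goes in short steps, Python scripts to look and compute and a tool call to move; the robot and the scene stay as the last step left them, time stands still between calls to the robot, and variables do not carry over. Pictures are saved under pics/ and viewed, at most 10 in all, crops included, and the job is handed in when it is done.

Besides the shell and the picture viewer there is one more tool, called after ">>>" as a command line: name --argument value ..., lists and objects as JSON in quotes. move_arm: Moves the arm, as the interface text tells. Its arguments: {"type":"object","properties":{"targets":{"type":"array","items":{"type":"array","items":{"type":"array","items":{"type":"number"}}}},"newtons":{"type":"number"}},"required":["targets"]}

```bash
mkdir -p pics; python3 - <<'E'
from plant import r
import cv2
for n in("scene","top"):
    cv2.imwrite(f"pics/{n}0.png",r.snapshot(n)[:,:,::-1]); c=r.camera_info(n); print(n,c)
print(r.get_state())
E
```

```text
scene {'fx': 441.46621575071873, 'fy': 441.46621575071873, 'cx': 320.8958973753833, 'cy': 233.28212268386022, 'R': array([[ 0.1177921 ,  0.99298482,  0.01030396],
       [ 0.7820565 , -0.08636641, -0.61719404],
       [-0.61197439,  0.08075887, -0.78674351]]), 't': array([-0.06918902, -0.31177552,  1.53111155])}
top {'fx': 592.9339354612661, 'fy': 592.9339354612661, 'cx': 316.18611663352, 'cy': 235.6921618587898, 'R': array([[-0.09619541, -0.99535831, -0.00287621],
       [-0.97535048,  0.0948375 , -0.1992418 ],
       [ 0.19858975, -0.01636083, -0.97994614]]), 't': array([0.02828125, 0.53219555, 1.30109707])}
{'clock': 0.1, 'q': array([-1.20620071,  0.68991108, -0.19450272,  1.56621928,  0.15727685,
        0.90253603, -0.21511455]), 'qd': array([-0.00059803, -0.00144229, -0.0005636 , -0.00414602, -0.00095031,
        0.00271699, -0.00067977]), 'joint_torque': array([-3.09252653e-03, -5.28496420e+01, -1.27150465e+00, -1.53840441e+01,
       -5.25201287e-02,  1.89123872e-03,  4.55266058e-05]), 'tool_pos': array([0.20285819, 0.59055764, 0.23798849]), 'eef_rot': array([ 1.64629153e-01,  9.86355175e-01, -8.39447097e-04, -7.96212058e-05]), 'contact_force': array([ 1.52486689, -0.47486334, -0.17597979]), 'moment': array([-0.01803647,  0.01335248,  0.01501515]), 'finger_force': 0.0, 'opening': 0.9995818511019419}
```

View pics/scene0.png

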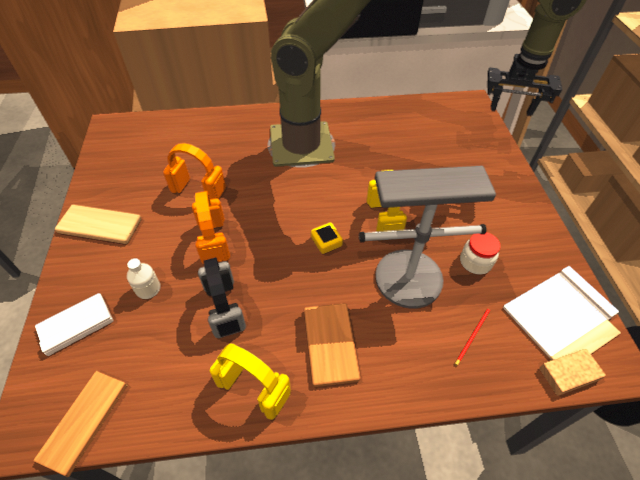

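View pics/top0.png

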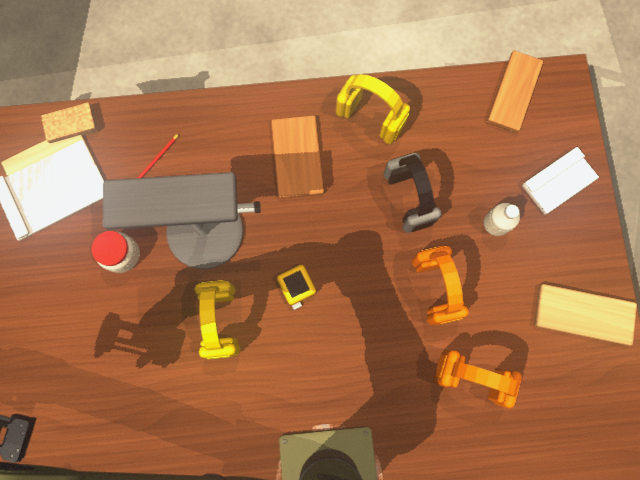

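```bash
python3 - <<'E'
import cv2,numpy as np
a=cv2.imread("pics/top0.png")[130:250,360:480];b=cv2.imread("pics/scene0.png")[245:350,170:275]
cv2.imwrite("pics/crop.png",np.hstack([cv2.resize(a,(400,400),interpolation=2),cv2.resize(b,(400,400),interpolation=2)]))
c=cv2.imread("pics/top0.png")[150:290,80:280];d=cv2.imread("pics/scene0.png")[150:310,340:510]
cv2.imwrite("pics/crop2.png",np.hstack([cv2.resize(c,(400,280)),cv2.resize(d,(298,280))]))
E
```

```text
(no output)
```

View pics/crop.png

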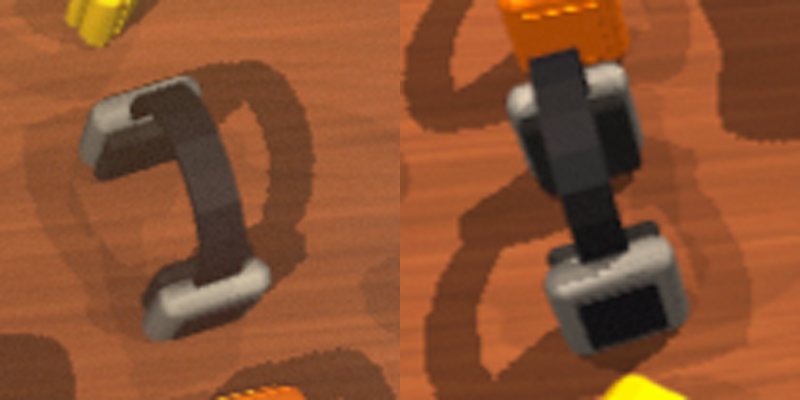

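View pics/crop2.png

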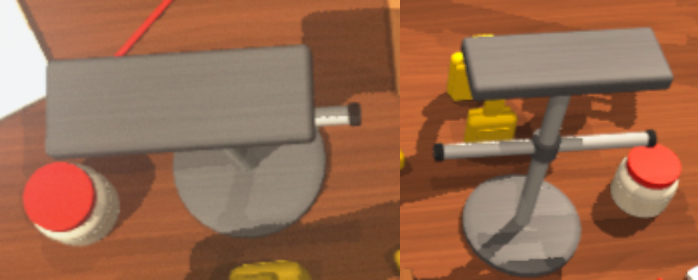

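The grey/black pair at top (412,192) / scene (222,298) fits the "black headband, grey cups" description. The orange pairs at top (442,285) and (480,378) and the yellow pairs at (373,108) and (216,320) are look-alikes, and the crop confirms this. The crop also shows the bar ends at scene (362,237) and (483,229), and the free right-hand bar end at top (257,207).

```bash
cat > h.py <<'E'
from plant import r
import numpy as np, cv2
from scipy.spatial.transform import Rotation as Ro
def ray(n,p,z):
    c=r.camera_info(n);C=-c["R"].T@c["t"]
    d=c["R"].T@np.array([(p[0]-c["cx"])/c["fx"],(p[1]-c["cy"])/c["fy"],1]);return C+d*(z-C[2])/d[2]
def proj(n,X):
    c=r.camera_info(n);Y=np.atleast_2d(X)@c["R"].T+c["t"];return np.c_[c["fx"]*Y[:,0]/Y[:,2]+c["cx"],c["fy"]*Y[:,1]/Y[:,2]+c["cy"]]
E
python3 - <<'E'
from h import *
np.set_printoptions(precision=4,suppress=True)
e1=ray("scene",(361.7,236.9),.2);e2=ray("scene",(483.2,228.8),.2)
print("bar",e1,e2,(e1+e2)/2,np.linalg.norm(e1-e2),"top",ray("top",(257.5,207),.2))
top=cv2.imread("pics/top0.png");sc=cv2.imread("pics/scene0.png")
# lamp base circle (lower part visible in scene)
L=lambda p:(360+p[0]/3.333,130+p[1]/3.333); S=lambda p:(170+p[0]/3.81,245+p[1]/3.81)
A=ray("top",L((145,105)),.1);B=ray("top",L((212,272)),.1)
A2=ray("scene",S((590,85-0))if 0 else S((590-400,80)),.1);B2=ray("scene",S((603-400,252)),.1)
print(A,B,np.linalg.norm(A-B),(A+B)/2,np.degrees(np.arctan2(*(A-B)[1::-1])));print(A2,B2,np.linalg.norm(A2-B2))
for p,z in(((215,195),.176),):print("crown top",ray("top",L(p),z))
# top face head corners z=.354
for p in((47,62),(312,45),(312,143),(47,153)):print("head",ray("top",(80+p[0]/2,150+p[1]/2),.354))
for n,p,z in(("top",(115,248),.085),("top",(297,285),.038)):print(ray(n,p,z))
E
```

```text
bar [0.5777 0.0947 0.2   ] [0.5855 0.3856 0.2   ] [0.5816 0.2402 0.2   ] 0.291004622626308 top [0.5743 0.0934 0.2   ]
[ 0.6743 -0.2354  0.1   ] [ 0.5543 -0.2652  0.1   ] 0.12369199205641204 [ 0.6143 -0.2503  0.1   ] 13.950082673194853
[ 0.5537 -0.249   0.1   ] [ 0.6805 -0.2385  0.1   ] 0.127273804489997
crown top [ 0.5865 -0.2581  0.176 ]
head [0.6089 0.3539 0.354 ]
head [0.6016 0.1149 0.354 ]
head [0.511  0.1212 0.354 ]
head [0.5247 0.356  0.354 ]
[0.5416 0.4253 0.085 ]
[0.426 0.031 0.038]
```

```bash
cat > ov.py <<'E'
from h import *
import sys
x,y,a=map(float,sys.argv[1:4]);out=[]
Rz=Ro.from_euler('z',a,degrees=True).as_matrix()
th=np.linspace(0,np.pi,21)
def ln(im,n,P,s,o,col):
    p=(proj(n,np.array(P)@Rz.T+[x,y,0])-o)*s; cv2.polylines(im,[np.round(p).astype(int).reshape(-1,1,2)],False,col,1)
for n,o,w in(("top",(360,130),120),("scene",(170,240),115)):
    im=cv2.imread(f"pics/{n}0.png")[o[1]:o[1]+w,o[0]:o[0]+w];s=400/w;im=cv2.resize(im,(400,400),interpolation=2)
    o=np.array(o)-.5/s+.5
    for sy in(-.015,.015):ln(im,n,[(.066*np.cos(t),sy,.11+.066*np.sin(t)) for t in th],s,o,(0,255,0))
    for sx in(-1,1):
        for z in(0,.095):ln(im,n,[(sx*u,v,z) for u,v in((.043,-.04),(.083,-.04),(.083,.04),(.043,.04),(.043,-.04))],s,o,(255,255,0) if z else (0,0,255))
    out.append(im)
cv2.imwrite(sys.argv[4],np.hstack(out))
E
python3 ov.py .616 -.247 10 pics/ov1.png
```

```text
(no output)
```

View pics/ov1.png

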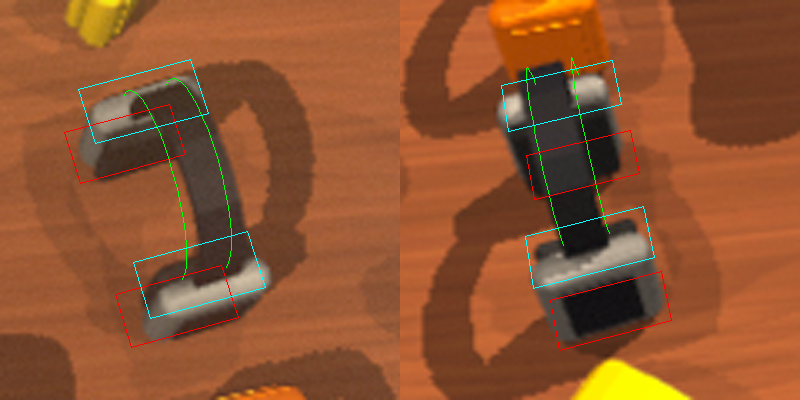

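```bash
python3 ov.py .614 -.2575 10.5 pics/ov2.png
```

```text
(no output)
```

View pics/ov2.png

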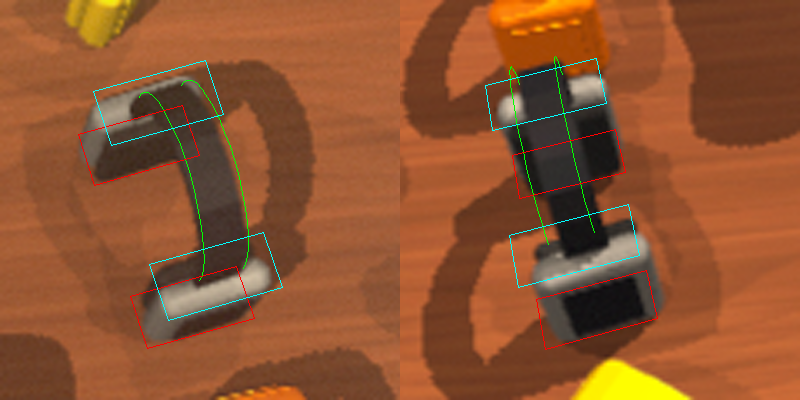

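```bash
cat >> h.py <<'E'
def Rt(yaw,tilt):  # tool z along heading, tilt from vertical-down; tool y = left of heading
    a,t=np.radians([yaw,tilt]);z=np.array([np.cos(a)*np.sin(t),np.sin(a)*np.sin(t),-np.cos(t)]);y=np.array([-np.sin(a),np.cos(a),0])
    return np.c_[np.cross(y,z),y,z]
def rel(pos,R):
    s=r.get_state();R0=Ro.from_quat(s["eef_rot"]).as_matrix()
    return np.round(np.r_[R0.T@(np.array(pos)-s["tool_pos"])*1e3,np.degrees(Ro.from_matrix(R0.T@R).as_rotvec())],1)
M=np.array([.613,-.253,0]);MY=10.5
def grasp(tilt=45,b=45,back=0):
    R=Rt(MY,tilt);a=np.radians(MY);b=np.radians(b);h=np.array([np.cos(a),np.sin(a),0])
    return M-h*.062*np.sin(b)+[0,0,.11+.062*np.cos(b)]+R[:,2]*(.019-back),R
E
python3 - <<'E'
from h import *
for p in((452,283),(445,258),(458,308)):print("orange",ray("top",p,.17))
P,R=grasp(back=.12);print(P,rel([.203,.591,.45],Ro.from_quat(r.get_state()["eef_rot"]).as_matrix()))
for X in([.38,.15,.45],P+[0,0,.15],P):print(np.round(X,3),rel(X,R))
E
```

```text
orange [ 0.38341489 -0.28881727  0.17      ]
orange [ 0.4362389  -0.28177161  0.17      ]
orange [ 0.33167347 -0.29372294  0.17      ]
[ 0.49967161 -0.27400418  0.22525841] [-0.00e+00  1.00e-01 -2.12e+02  0.00e+00  0.00e+00  0.00e+00]
[0.38 0.15 0.45] [-310.6 -359.5 -211.4  -11.7  -44.   -27.9]
[ 0.5   -0.274  0.375] [-561.5 -721.5 -136.   -11.7  -44.   -27.9]
[ 0.5   -0.274  0.225] [-561.5 -721.3   14.   -11.7  -44.   -27.9]
```

>>> move_arm --targets '[[[1,0,0,-70,0,0,0],[1,0,0,-140,0,0,0],[1,-20,-20,-200,0,0,0],[1,-60,-60,-212,-2,-7,-4],[1,-100,-100,-212,-4,-14,-8],[1,-140,-145,-212,-5,-20,-12],[1,-180,-190,-212,-7,-26,-16],[1,-220,-235,-212,-8,-32,-20],[1,-260,-280,-212,-10,-38,-24],[1,-300,-330,-212,-11.7,-44,-27.9]]]'

```text
clock: 1.35
tool_pos: [0.3789, 0.1832, 0.4509]
eef_rot: [-0.084, 0.92, 0.036, 0.381]
contact_force: [3.1, -0.0, 0.2]
opening: 1.0
finger_force: 0.0
```

```bash
python3 - <<'E'
from h import *
P,R=grasp(back=.12);s=r.get_state();print(s["clock"],s["tool_pos"],s["q"],np.abs(s["qd"]).max())
for X in(P+[0,0,.15],P):print(np.round(X,3),rel(X,R))
E
```

```text
1.35 [0.37886078 0.18321464 0.45093405] [-9.71750920e-01 -1.04237300e-01  2.38514132e-03  2.39065241e+00
  1.18324344e+00  5.69823822e-01 -1.64453608e-01] 2.210538743645389
[ 0.5   -0.274  0.375] [ 2.800e+01 -4.718e+02  7.750e+01  1.000e-01  1.000e-01 -1.000e-01]
[ 0.5   -0.274  0.225] [ 1.342e+02 -4.721e+02  1.835e+02  1.000e-01  1.000e-01 -1.000e-01]
```

>>> move_arm --targets '[[[1,5,-60,10,0,0,0],[1,8,-120,20,0,0,0],[1,11,-180,30,0,0,0],[1,14,-240,38,0,0,0],[1,17,-300,46,0,0,0],[1,20,-350,54,0,0,0],[1,24,-400,62,0,0,0],[1,28,-450,70,0,0,0],[1,28,-472,77,0,0,0],[1,28,-472,77,0,0,0]]]'

```text
clock: 2.6
tool_pos: [0.4637, -0.169, 0.4147]
eef_rot: [-0.076, 0.922, 0.023, 0.379]
contact_force: [0.3, 0.1, -0.0]
opening: 1.0
finger_force: 0.0
```

```bash
python3 - <<'E'
from h import *
P,R=grasp(back=.12);s=r.get_state();print(s["clock"],s["tool_pos"],s["q"],np.abs(s["qd"]).max())
print(rel(P,R),rel(grasp()[0],R))
E
```

```text
2.6 [ 0.46372358 -0.16903742  0.41467785] [-1.34471043 -0.43586924  1.47897899  2.30628977  0.81022111  0.18056205
  1.2808563 ] 2.1786724470500607
[ 120.9 -106.4  149.2   -1.6   -0.4   -0.4] [ 120.2 -103.   269.2   -1.6   -0.4   -0.4]
```

>>> move_arm --targets '[[[1,20,-20,20,0,0,0],[1,40,-40,40,0,0,0],[1,60,-60,70,-1,0,0],[1,80,-75,90,-1,0,0],[1,100,-90,110,-1,0,0],[1,110,-100,125,-1,0,0],[1,120,-106,135,-1,0,0],[1,120,-106,149,-1.6,0,0],[1,120,-106,149,-1.6,0,0]]]'

```text
clock: 3.72
tool_pos: [0.4177, -0.1856, 0.3824]
eef_rot: [-0.077, 0.925, 0.022, 0.372]
contact_force: [0.4, 0.2, 0.4]
opening: 0.997
finger_force: 0.0
```

```bash
python3 - <<'E'
from h import *
import cv2
P,R=grasp(back=.12);s=r.get_state();print(s["clock"],s["tool_pos"],s["q"],np.abs(s["qd"]).max())
print(rel(P,R),rel(grasp()[0],R))
cv2.imwrite("pics/s3.png",r.snapshot("scene")[:,:,::-1])
E
```

```text
3.725 [ 0.41770353 -0.18555524  0.3824204 ] [-1.25853365 -0.45602281  1.50931561  2.40591755  0.90221669  0.10684461
  1.27753771] 0.3298202229754783
[ 61.6 -97.6 161.   -1.7  -1.2  -0.3] [ 59.1 -94.1 280.9  -1.7  -1.2  -0.3]
```

View pics/s3.png

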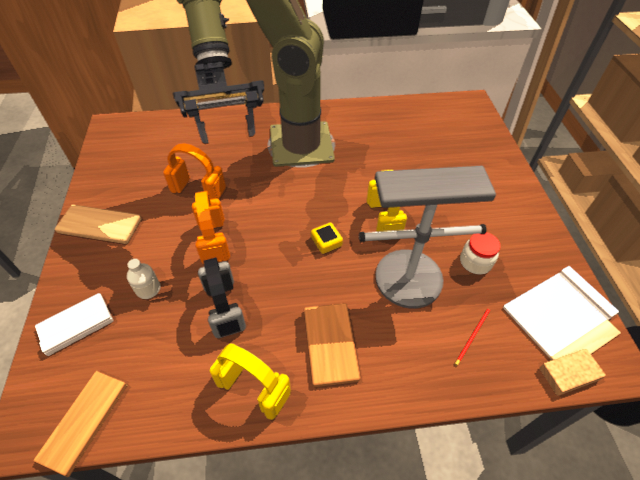

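The picture shows the arm folded back over its shoulder. The gripper is at (220,100), still short of the muffs, and q2 and q3 are at their limits. I'll fit the arm's kinematics so I can plan a way round this.

```bash
cat > kin.py <<'E'
import numpy as np, itertools
from scipy.spatial.transform import Rotation as Ro
from scipy.optimize import least_squares
D=[([-1.20620071,.68991108,-.19450272,1.56621928,.15727685,.90253603,-.21511455],[.20285819,.59055764,.23798849],[.16463,.986355,-.00084,-.00008]),
([-.971751,-.1042373,.00238514,2.39065241,1.18324344,.569823822,-.164453608],[.37886078,.18321464,.45093405],[-.084,.92,.036,.381]),
([-1.34471043,-.43586924,1.47897899,2.30628977,.81022111,.18056205,1.2808563],[.46372358,-.16903742,.41467785],[-.076,.922,.023,.379]),
([-1.25853365,-.45602281,1.50931561,2.40591755,.90221669,.10684461,1.27753771],[.41770353,-.18555524,.3824204],[-.077,.925,.022,.372])]
def fk(q,s,o,L):
    R=np.eye(3);p=np.array([0,0,L[0]])
    for i in range(7):
        R=R@Ro.from_euler('zyzyzyz'[i],s[i]*q[i]+o[i]).as_matrix()
        p=p+R@np.array([L[3*i+1],L[3*i+2],L[3*i+3]])
    return p,R
E
python3 - <<'E'
from kin import *
res=[]
for s1,s3,s5,s7 in itertools.product((1,-1),repeat=4):
  for o1,o5,o7 in itertools.product((0,np.pi/2,np.pi,-np.pi/2),(0,np.pi),(0,np.pi/2,np.pi,-np.pi/2)):
    o=[o1,0,0,0,o5,0,o7];s=[s1,1,s3,1,s5,1,s7];e=0
    for q,p,x in D:
        R=np.eye(3)
        for i in range(7):R=R@Ro.from_euler('zyzyzyz'[i],s[i]*q[i]+o[i]).as_matrix()
        e+=(Ro.from_quat(x).inv()*Ro.from_matrix(R)).magnitude()
    res.append((e,s,np.round(o,2)))
res.sort(key=lambda t:t[0])
for t in res[:4]:print(t)
E
```

```text
(0.003721525327532973, [-1, 1, -1, 1, -1, 1, -1], array([0.  , 0.  , 0.  , 0.  , 0.  , 0.  , 1.57]))
(1.667323763915439, [1, 1, 1, 1, 1, 1, 1], array([ 0.  ,  0.  ,  0.  ,  0.  ,  0.  ,  0.  , -1.57]))
(2.8791085270744614, [1, 1, 1, 1, -1, 1, 1], array([0, 0, 0, 0, 0, 0, 0]))
(2.925216052206757, [-1, 1, 1, 1, -1, 1, 1], array([-1.57,  0.  ,  0.  ,  0.  ,  0.  ,  0.  ,  0.  ]))
```

```bash
cat >> kin.py <<'E'
S=[-1,1,-1,1,-1,1,-1];O=[0,0,0,0,0,0,np.pi/2]
def Rs(q):
    out=[np.eye(3)]
    for i in range(7):out.append(out[-1]@Ro.from_euler('zyzyzyz'[i],S[i]*q[i]+O[i]).as_matrix())
    return out
def cols(q,spec):
    R=Rs(q);return np.stack([R[i][:,k] for i,k in spec],1)
SPEC=[(0,2),(1,0),(3,2),(3,0),(5,2),(5,0),(7,2)]
A=np.vstack([cols(q,SPEC) for q,_,_ in D]);b=np.hstack([p for _,p,_ in D])
LEN=np.linalg.lstsq(A,b,rcond=None)[0]
def FK(q): return cols(q,SPEC)@LEN,Rs(q)[7]
LO=np.array([-3.01,-.46,-1.47,.13,-1,.04,-2.66]);HI=np.array([3.01,2.08,1.51,2.56,4.14,2.09,2.66])
def jac(q):
    J=np.zeros((6,7));p,R=FK(q)
    for i in range(7):
        d=np.array(q,float);d[i]+=1e-5;p2,R2=FK(d);J[:3,i]=(p2-p)/1e-5;J[3:,i]=Ro.from_matrix(R2@R.T).as_rotvec()/1e-5
    return J
E
python3 - <<'E'
from kin import *
print(LEN.round(4),np.abs(A@LEN-b).max(),np.linalg.svd(A)[1])
# replay: min-norm straight path sample0->sample1
q=np.array(D[0][0])
def go(q,p1,R1,n=60):
    p0,R0=FK(q);w=Ro.from_matrix(R1@R0.T).as_rotvec()
    for k in range(1,n+1):
        P=p0+(p1-p0)*k/n;R=Ro.from_rotvec(w*k/n).as_matrix()@R0
        for _ in range(2):
            p,Rc=FK(q);q=q+np.linalg.lstsq(jac(q),np.r_[P-p,Ro.from_matrix(R@Rc.T).as_rotvec()],rcond=1e-3)[0]
    return q
p,R=FK(q);q=go(q,p+[0,0,.212],R);q=go(q,np.array(D[1][1]),FK(D[1][0])[1]);print(q.round(3),D[1][0]);
q=go(np.array(D[1][0]),*FK(D[2][0]));print(q.round(3),D[2][0])
E
```

```text
[ 0.35   -0.0099  0.6388 -0.0442  0.3518  0.0061  0.4199] 0.0342008587952666 [3.85154748 3.00189378 1.58957085 1.00203864 0.697399   0.32621879
 0.17497068]
[-1.029 -0.083  0.013  2.38   1.189  0.598 -0.207] [-0.971751, -0.1042373, 0.00238514, 2.39065241, 1.18324344, 0.569823822, -0.164453608]
[-1.388 -0.56   1.275  2.313  1.214  0.409  0.79 ] [-1.34471043, -0.43586924, 1.47897899, 2.30628977, 0.81022111, 0.18056205, 1.2808563]
```

```bash
python3 - <<'E'
from kin import *
base=[(0,2),(3,2),(5,2),(7,2)];ex=[(1,0),(1,1),(3,0),(3,1),(4,0),(5,0),(5,1),(6,0),(7,0),(7,1)]
o=[]
for n in range(0,5):
  for c in itertools.combinations(ex,n):
    sp=base+list(c);A=np.vstack([cols(q,sp) for q,_,_ in D]);L,*_=np.linalg.lstsq(A,b,rcond=None);o.append((np.abs(A@L-b).max()*1e3,n,c,L.round(4)))
for n in range(0,5):
  for t in sorted([t for t in o if t[1]==n],key=lambda t:t[0])[:3]:print(t)
E
```

```text
(np.float64(34.703709273881), 0, (), array([0.319 , 0.6233, 0.2975, 0.4046]))
(np.float64(8.77924089865173), 1, ((3, 1),), array([ 0.3729,  0.5553,  0.347 ,  0.344 , -0.0398]))
(np.float64(14.265724774554068), 1, ((1, 1),), array([ 0.3018,  0.5968,  0.3245,  0.331 , -0.0373]))
(np.float64(21.083404335785318), 1, ((5, 1),), array([ 0.3297,  0.5793,  0.3163,  0.3632, -0.0277]))
(np.float64(0.18280449562893542), 2, ((1, 1), (3, 1)), array([ 0.3471,  0.5635,  0.3449,  0.3262, -0.0188, -0.0272]))
(np.float64(5.088367748324774), 2, ((3, 0), (5, 1)), array([ 0.3527,  0.606 ,  0.3667,  0.3951, -0.0634, -0.0365]))
(np.float64(6.896520239005277), 2, ((3, 1), (5, 0)), array([ 0.3519,  0.5624,  0.3204,  0.3641, -0.0457, -0.0235]))
(np.float64(5.967104199644524e-06), 3, ((1, 1), (3, 1), (5, 1)), array([ 3.469e-01,  5.634e-01,  3.448e-01,  3.261e-01, -1.880e-02,
       -2.690e-02, -4.000e-04]))
(np.float64(0.036063959029331016), 3, ((1, 1), (3, 0), (3, 1)), array([ 0.347 ,  0.563 ,  0.3446,  0.3255, -0.0189,  0.0006, -0.0272]))
(np.float64(0.1095836745628187), 3, ((1, 1), (3, 1), (5, 0)), array([ 0.347 ,  0.5636,  0.3441,  0.3272, -0.0184, -0.0276, -0.0008]))
(np.float64(3.333557541118637e-06), 4, ((1, 1), (3, 1), (5, 0), (5, 1)), array([ 3.469e-01,  5.634e-01,  3.448e-01,  3.261e-01, -1.880e-02,
       -2.690e-02,  0.000e+00, -4.000e-04]))
(np.float64(4.5643793744609695e-06), 4, ((1, 1), (3, 1), (5, 1), (6, 0)), array([ 3.469e-01,  5.634e-01,  3.448e-01,  3.261e-01, -1.880e-02,
       -2.690e-02, -4.000e-04,  0.000e+00]))
(np.float64(5.9524266071697696e-06), 4, ((1, 1), (3, 0), (3, 1), (5, 1)), array([ 3.469e-01,  5.634e-01,  3.448e-01,  3.261e-01, -1.880e-02,
       -0.000e+00, -2.690e-02, -4.000e-04]))
```

```bash
cat >> kin.py <<'E'
SPEC=[(0,2),(3,2),(5,2),(7,2),(1,1),(3,1),(5,1)]
A=np.vstack([cols(q,SPEC) for q,_,_ in D]);LEN=np.linalg.lstsq(A,b,rcond=None)[0]
def go(q,p1,R1,n=None):
    q=np.array(q,float);p0,R0=FK(q);w=Ro.from_matrix(R1@R0.T).as_rotvec();p1=np.array(p1);n=n or int(max(np.linalg.norm(p1-p0)/.01,np.linalg.norm(w)/.05))+2
    for k in range(1,n+1):
        P=p0+(p1-p0)*k/n;R=Ro.from_rotvec(w*k/n).as_matrix()@R0
        for _ in range(3):
            p,Rc=FK(q);q=np.clip(q+np.linalg.lstsq(jac(q),np.r_[P-p,Ro.from_matrix(R@Rc.T).as_rotvec()],rcond=1e-3)[0],LO,HI)
    return q
def err(q,p1,R1):
    p,R=FK(q);return np.linalg.norm(p-p1)*1e3,np.degrees(Ro.from_matrix(R1@R.T).magnitude())
E
cat > plan.py <<'E'
from kin import *
from h import Rt,grasp
np.set_printoptions(precision=2,suppress=True)
def cyl(rad,azd,z,tilt): a=np.radians(azd);return np.array([rad*np.cos(a),rad*np.sin(a),z]),Rt(azd,tilt)
def run(q,wps,name=""):
    print(name)
    for p,R in wps:
        q=go(q,p,R);m=np.minimum(q-LO,HI-q);e=err(q,p,R);print(q,"margin %.2f j%d err %.0f %.0f"%(m.min(),m.argmin()+1,*e))
    return q
fin=[grasp(back=.12),grasp()]
hang=lambda dz,y=.145:(np.array([.581,y,.0])+Rt(-1.5,45)@[0,0,1]*0+np.array([-.0438+.0134,0,.2+10e-3+dz-.058+.0438-.0134]),Rt(-1.5,45))
E
python3 - <<'E'
from plan import *
q0=np.array(D[3][0])
run(q0,[cyl(.6,-22,.45,45)]+fin,"direct out")
run(q0,[cyl(.6,15,.5,45),cyl(.65,-22,.45,45)]+fin,"out left")
q1=run(q0,[(np.array(D[1][1]),FK(D[1][0])[1]),cyl(.62,40,.45,30),cyl(.62,10,.45,30),cyl(.62,-22,.45,45)]+fin,"back a bit")
q1=run(D[0][0],[cyl(.62,71,.45,20),cyl(.62,40,.45,20),cyl(.62,10,.45,30),cyl(.6,-22,.45,45)]+fin,"start")
run(q1,[fin[0],hang(.1,-.05),hang(.03,-.0),hang(.03),hang(0)],"hang")
E
```

```text
direct out
[ 1.05  0.29 -1.03  2.05  1.32  0.43  0.22] margin 0.39 j6 err 0 0
[ 1.39  0.89 -1.11  2.25  2.4   0.27  0.11] margin 0.23 j6 err 0 0
[ 1.2   1.11 -1.07  2.14  2.46  0.46  0.11] margin 0.40 j3 err 0 0
out left
[-2.29 -0.37  1.51  2.01  1.18  0.67  0.4 ] margin 0.00 j3 err 8 1
[-1.85 -0.46  1.51  2.02  1.47  0.83  0.2 ] margin 0.00 j2 err 84 8
[-1.79 -0.46  1.51  2.56  2.44  0.69  0.04] margin 0.00 j2 err 282 40
[-2.09 -0.46  1.51  2.56  2.72  1.14 -0.41] margin 0.00 j2 err 527 50
back a bit
[ 0.43 -0.14 -1.13  2.36  1.04  0.3   0.07] margin 0.20 j4 err 0 0
[ 0.03  0.51 -1.32  1.75  0.93  0.92  0.67] margin 0.15 j3 err 0 0
[ 0.52  0.47 -1.24  1.75  0.88  0.88  0.71] margin 0.23 j3 err 0 0
[ 0.97  0.31 -0.93  2.01  1.28  0.42  0.27] margin 0.38 j6 err 0 0
[ 1.38  0.88 -1.1   2.25  2.44  0.26  0.07] margin 0.22 j6 err 0 0
[ 1.19  1.1  -1.06  2.14  2.49  0.45  0.08] margin 0.41 j6 err 0 0
start
[-0.9   0.38 -0.65  1.58  0.39  0.93  1.15] margin 0.82 j3 err 0 0
[-0.47  0.36 -0.47  1.59  0.29  0.9   1.24] margin 0.82 j2 err 0 0
[-0.08  0.28 -0.27  1.77  0.26  0.6   1.25] margin 0.56 j6 err 0 0
[0.12 0.18 0.17 2.09 0.47 0.1  1.01] margin 0.06 j6 err 0 0
[ 1.3   0.8  -0.92  2.25  3.1   0.21 -0.61] margin 0.17 j6 err 0 0
[ 1.06  0.98 -0.78  2.15  3.07  0.37 -0.57] margin 0.33 j6 err 0 0
hang
[ 1.3   0.8  -0.92  2.25  3.1   0.21 -0.61] margin 0.17 j6 err 0 0
[ 0.53  0.55 -0.82  2.45  2.43  0.7  -0.86] margin 0.11 j4 err 0 0
[ 0.32  0.76 -0.82  2.54  2.41  1.06 -0.99] margin 0.02 j4 err 0 0
[-0.06  0.78 -0.85  2.44  2.1   1.16 -1.05] margin 0.12 j4 err 0 0
[-0.08  0.86 -0.83  2.46  2.16  1.24 -1.1 ] margin 0.10 j4 err 0 0
```

```bash
nproc; cat > search.py <<'E'
from plan import *
import sys
from multiprocessing import Pool
rng=np.random.default_rng(int(sys.argv[1]) if len(sys.argv)>1 else 0)
def sim(q,wps):
    jump=0;mg=9;tr=[]
    for i,(p,R) in enumerate(wps):
        p0,R0=FK(q);w=Ro.from_matrix(R@R0.T).as_rotvec();n=int(max(np.linalg.norm(p-p0)/.02,np.linalg.norm(w)/.1))+1
        for k in range(1,n+1):
            q2=go(q,p0+(p-p0)*k/n,Ro.from_rotvec(w*k/n).as_matrix()@R0,1);jump=max(jump,np.abs(q2-q).max());q=q2
            if i>0: mg=min(mg,np.minimum(q-LO,HI-q).min())
        if err(q,p,R)[0]>3: return 9,-1,tr
        tr.append(q)
    return jump,mg,tr
q0=np.array(D[3][0])
tail=fin+[fin[0],hang(.1,-.05),hang(.03,0),hang(.03),hang(0)]
def job(c):
    return sim(q0,[cyl(*w) for w in c]+tail)+(c,)
if __name__=="__main__":
    C=[]
    for i in range(96):
        n=rng.integers(1,4);C.append([(rng.uniform(.4,.7),rng.uniform(-30,60) if k<n-1 else rng.uniform(-30,-10),rng.uniform(.42,.6),rng.uniform(5,80)) for k in range(n)])
    with Pool() as P:r_=P.map(job,C,1)
    r_.sort(key=lambda t:t[0]-2*min(t[1],.15))
    for t in r_[:5]:
        print(round(t[0],2),round(t[1],2),np.round(t[3],2).tolist())
    for q in r_[0][2]:print(q)
E
time OMP_NUM_THREADS=1 timeout 550 python3 search.py
```

```text
4
1.09 0.0 [[0.54, -13.73, 0.53, 54.13]]
1.51 0.0 [[0.45, 22.77, 0.59, 58.74], [0.69, -18.51, 0.6, 67.78]]
2.82 0.0 [[0.63, 52.25, 0.51, 69.78], [0.61, -3.55, 0.56, 47.8], [0.43, -22.17, 0.43, 40.71]]
9 -1 [[0.48, -26.31, 0.42, 66.0], [0.67, 24.6, 0.55, 45.77], [0.68, -13.68, 0.42, 69.31]]
9 -1 [[0.41, 35.67, 0.45, 69.74], [0.56, -24.01, 0.5, 7.12]]
[ 0.09 -0.02 -0.01  2.18  1.24  0.14  0.24]
[ 1.18  0.73 -0.69  2.25  3.75  0.28 -1.28]
[ 0.9   0.9  -0.49  2.16  3.61  0.44 -1.18]
[ 1.18  0.73 -0.69  2.25  3.76  0.28 -1.28]
[ 0.22  0.47 -0.33  2.47  2.82  0.6  -1.27]
[ 0.05  0.68 -0.35  2.56  2.72  0.92 -1.33]
[-0.35  0.68 -0.35  2.46  2.32  0.91 -1.32]
[-0.35  0.77 -0.37  2.48  2.37  1.   -1.38]
real	0m4.404s
user	0m15.813s
sys	0m0.093s
```

```bash
sed -i 's/range(96)/range(4000)/; s/^tail=.*/tail=fin+[fin[0],hang(.15,-.1),hang(.1,.02),hang(.03,.145),hang(0)]/' search.py; time OMP_NUM_THREADS=1 timeout 550 python3 search.py 1
```

```text
0.33 0.04 [[0.53, 28.83, 0.48, 47.5], [0.64, -19.5, 0.59, 62.81]]
0.47 0.03 [[0.65, 57.77, 0.51, 38.07], [0.68, -20.99, 0.53, 60.91]]
0.49 0.0 [[0.46, 35.18, 0.48, 48.06], [0.48, 48.13, 0.43, 46.34], [0.56, -14.37, 0.58, 60.65]]
0.55 0.03 [[0.55, 23.84, 0.57, 58.13], [0.69, -13.17, 0.49, 79.26]]
0.63 0.05 [[0.6, 52.26, 0.54, 53.38], [0.48, 3.8, 0.47, 28.38], [0.68, -18.15, 0.6, 74.22]]
[-0.74  0.02  0.08  2.21  0.92  0.14  0.54]
[-0.15  0.08  0.4   2.02  2.23  0.08 -0.73]
[ 1.21  0.75 -0.76  2.25  3.62  0.25 -1.14]
[ 0.94  0.91 -0.56  2.16  3.51  0.42 -1.07]
[ 1.21  0.75 -0.75  2.25  3.62  0.26 -1.14]
[ 0.45  0.36 -0.42  2.36  2.91  0.35 -1.23]
[ 0.    0.47 -0.34  2.47  2.56  0.65 -1.22]
[-0.34  0.68 -0.37  2.46  2.31  0.91 -1.31]
[-0.34  0.77 -0.38  2.48  2.36  1.01 -1.37]
real	2m51.898s
user	11m22.574s
sys	0m0.456s
```

```bash
cat >> h.py <<'E'
def cyl(rad,azd,z,tilt): a=np.radians(azd);return np.array([rad*np.cos(a),rad*np.sin(a),z]),Rt(azd,tilt)
E
python3 -c "
from h import *
print(rel(*cyl(.53,29,.48,47.5)))"
```

```text
[-156.   427.7    4.1  -14.9   -3.8  -13.2]
```

>>> move_arm --targets '[[[1,-15,40,0,-1.5,0,-1.3],[1,-31,85,1,-3,-1,-2.6],[1,-47,128,1,-4.5,-1,-4],[1,-62,170,2,-6,-2,-5.3],[1,-78,214,2,-7.5,-2,-6.6],[1,-94,257,2,-9,-2.5,-8],[1,-109,300,3,-10.5,-3,-9],[1,-125,342,3,-12,-3,-10.5],[1,-140,385,4,-13.5,-3.5,-12],[1,-156,428,4,-15,-4,-13]]]'

```text
clock: 5.03
tool_pos: [0.4632, 0.2589, 0.4804]
eef_rot: [-0.229, 0.885, 0.103, 0.391]
contact_force: [1.0, -0.2, -0.2]
opening: 1.004
finger_force: 0.0
```

```bash
cat > st.py <<'E'
from h import *
np.set_printoptions(precision=3,suppress=True)
def st():
    s=r.get_state();print(s["clock"],s["tool_pos"],s["q"],np.abs(s["qd"]).max());return s
E
python3 -c "
from st import *
st();print(rel(*cyl(.53,29,.48,47.5)),rel(*cyl(.64,-19.5,.59,63)))"
```

```text
5.025 [0.463 0.259 0.48 ] [-1.506 -0.002  0.858  2.229  0.878  0.133  0.601] 1.440407488886303
[ 0.7 -1.8 -0.2  0.2  0.2 -0.1] [ -10.1 -480.7 -154.    40.2  -14.4   27.5]
```

```bash
sed -i 's/^q0=.*/from plant import r; q0=np.array(r.get_state()["q"])/; s/range(4000)/range(3000)/; s/rng.uniform(-30,60) if/rng.uniform(-30,80) if/' search.py; OMP_NUM_THREADS=1 timeout 550 python3 search.py 2
```

```text
0.34 0.07 [[0.61, -16.37, 0.42, 48.5]]
0.35 0.07 [[0.55, -10.01, 0.43, 46.94]]
0.37 0.07 [[0.66, -12.27, 0.48, 56.07]]
0.41 0.07 [[0.56, -16.89, 0.44, 47.39]]
0.41 0.06 [[0.57, -19.81, 0.42, 46.66]]
[ 0.06  0.24  0.13  2.17  2.7   0.12 -1.22]
[ 1.2   0.74 -0.73  2.25  3.68  0.27 -1.2 ]
[ 0.92  0.91 -0.53  2.16  3.56  0.43 -1.12]
[ 1.2   0.74 -0.73  2.25  3.68  0.27 -1.21]
[ 0.42  0.36 -0.38  2.36  2.95  0.35 -1.27]
[-0.03  0.47 -0.29  2.48  2.6   0.64 -1.25]
[-0.37  0.68 -0.32  2.46  2.34  0.9  -1.34]
[-0.37  0.76 -0.34  2.48  2.38  0.99 -1.4 ]
```

```bash
python3 -c "
from st import *
print(rel(*cyl(.6,-15,.43,48)))"
```

```text
[ 103.3 -418.7  -40.6   32.8   -0.3   29.4]
```

>>> move_arm --targets '[[[1,5,-21,-2,1.6,0,1.5],[1,10,-42,-4,3.3,0,2.9],[1,15,-63,-6,4.9,0,4.4],[1,20,-84,-8,6.6,0,5.9],[1,26,-105,-10,8.2,0,7.4],[1,31,-126,-12,9.8,0,8.8],[1,36,-147,-14,11.5,0,10.3],[1,41,-168,-16,13.1,0,11.8],[1,46,-189,-18,14.8,0,13.2],[1,52,-210,-20,16.4,0,14.7]]]'

```text
clock: 6.28
tool_pos: [0.52, 0.0569, 0.4553]
eef_rot: [-0.062, 0.913, 0.027, 0.403]
contact_force: [-0.3, 0.1, -0.5]
opening: 0.995
finger_force: 0.0
```

```bash
python3 -c "
from st import *
st();print(rel(*cyl(.6,-15,.43,48)))"
```

```text
6.275 [0.52  0.057 0.455] [-0.819  0.038  0.607  2.293  1.833  0.045 -0.33 ] 1.819435848557871
[  -1.8 -218.2   39.8   16.8   -0.3   15.3]
```

>>> move_arm --targets '[[[1,0,-22,4,1.7,0,1.5],[1,0,-44,8,3.4,0,3],[1,0,-66,12,5,0,4.6],[1,0,-88,16,6.7,0,6.1],[1,0,-110,20,8.4,0,7.6],[1,-1,-132,24,10,0,9.2],[1,-1,-154,28,11.7,0,10.7],[1,-1,-176,32,13.4,0,12.2],[1,-1,-198,36,15,0,13.7],[1,-1,-218,40,16.8,0,15.3]]]'

```text
clock: 7.52
tool_pos: [0.579, -0.157, 0.4292]
eef_rot: [0.121, 0.907, -0.054, 0.4]
contact_force: [-0.5, -0.3, -0.1]
opening: 0.998
finger_force: 0.0
```

```bash
python3 -c "
from st import *
st();print(rel(*grasp(back=.12)))
from search import *
j,m,t=sim(np.array(r.get_state()['q']),tail);print(j,m);print(np.array(t))
"
```

```text
7.525 [ 0.579 -0.157  0.429] [ 0.056  0.211  0.101  2.172  2.354  0.095 -0.875] 0.26104905054173533
[ 181.7 -133.7  103.5  -18.6    2.6  -17.7]
0.2806485864780947 0.07882116878178103
[[ 1.26  0.78 -0.85  2.25  3.36  0.23 -0.87]
 [ 1.01  0.94 -0.68  2.15  3.29  0.38 -0.82]
 [ 1.26  0.78 -0.84  2.25  3.36  0.23 -0.87]
 [ 0.56  0.38 -0.58  2.36  2.72  0.36 -1.03]
 [ 0.14  0.49 -0.55  2.47  2.42  0.7  -1.07]
 [-0.22  0.71 -0.58  2.45  2.21  1.01 -1.19]
 [-0.22  0.8  -0.58  2.47  2.26  1.1  -1.25]]
```

>>> move_arm --targets '[[[1,18,-13,10,-1.8,0,-1.8],[1,36,-27,21,-3.7,0,-3.5],[1,54,-40,31,-5.6,1,-5.3],[1,73,-53,41,-7.4,1,-7],[1,91,-67,52,-9.3,1.3,-8.8],[1,109,-80,62,-11,1.5,-10.6],[1,127,-94,72,-13,1.8,-12.4],[1,145,-107,83,-15,2,-14],[1,164,-120,93,-16.7,2.3,-16],[1,182,-134,103,-18.6,2.6,-17.7]]]'

```text
clock: 8.78
tool_pos: [0.4991, -0.2741, 0.2246]
eef_rot: [-0.085, 0.92, 0.036, 0.381]
contact_force: [0.9, 0.1, -0.2]
opening: 1.001
finger_force: 0.0
```

```bash
python3 -c "
from st import *
st();print(rel(*grasp(back=.12)),rel(*grasp()))
cv2.imwrite('pics/t4.png',np.hstack([cv2.resize(r.snapshot('top')[100:380,300:540,::-1],(400,467)),cv2.resize(r.snapshot('scene')[100:380,100:340,::-1],(400,467))]))
"
```

```text
8.775 [ 0.499 -0.274  0.225] [ 1.263  0.777 -0.843  2.251  3.373  0.225 -0.883] 0.5095438811316758
[-0.9 -0.1 -0.1  0.1  0.   0.1] [ -0.9  -0.3 119.9   0.1   0.    0.1]
```

View pics/t4.png

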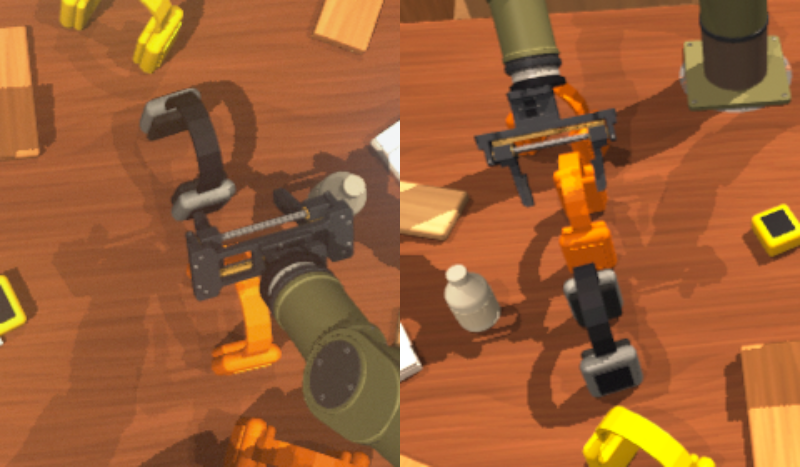

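The fingers (scene crop 525,190 and 600,175) line up with the band at (590,300), clear of the glue and orange pair. I'll advance and grip.

>>> move_arm --targets '[[[1,-1,0,25,0,0,0],[1,-1,0,50,0,0,0],[1,-1,0,75,0,0,0],[1,-1,0,100,0,0,0],[1,-1,0,120,0,0,0],[1,-1,0,120,0,0,0]]]'

```text
clock: 9.62
tool_pos: [0.5844, -0.2567, 0.1416]
eef_rot: [-0.085, 0.92, 0.036, 0.382]
contact_force: [-0.9, -0.3, 0.8]
opening: 0.997
finger_force: 0.0
```

```bash
python3 -c "
from st import *
s=st();print(rel(*grasp()),s['contact_force'])
cv2.imwrite('pics/t5.png',np.hstack([cv2.resize(r.snapshot('top')[120:270,340:480,::-1],(400,428)),cv2.resize(r.snapshot('scene')[220:370,150:290,::-1],(400,428))]))
"
```

```text
9.625 [ 0.584 -0.257  0.142] [ 1.002  0.941 -0.673  2.152  3.306  0.382 -0.84 ] 0.03682429348157117
[ 2.  -1.5 -0.3  0.1  0.1  0.1] [-0.87  -0.264  0.846]
```

View pics/t5.png

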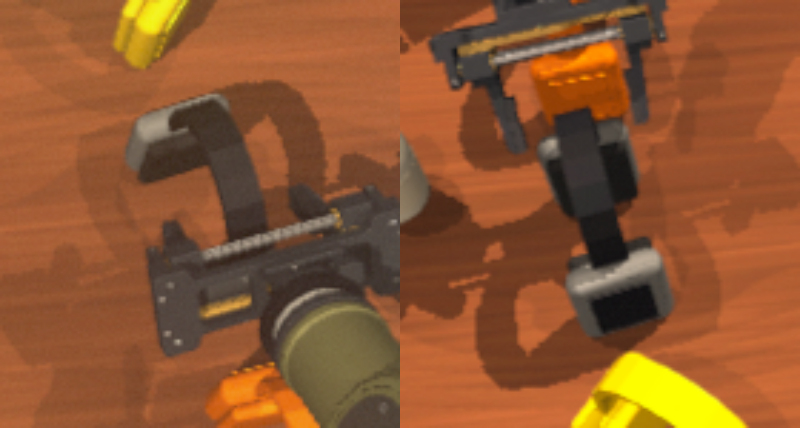

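```bash
python3 -c "
from st import *
s=r.get_state();p=s['tool_pos'];z=Ro.from_quat(s['eef_rot']).as_matrix()
P=[p,p-.019*z[:,2],p+.044*z[:,1],p-.044*z[:,1]]
a=np.radians(10.5);h=np.array([np.cos(a),np.sin(a),0])
for b in(0,25,45,60):
  t=np.radians(b);P.append(np.array([.613,-.253,.11])-h*.066*np.sin(t)+[0,0,.066*np.cos(t)])
for n,o,k in(('top',(340,120),2.857),('scene',(150,220),2.857)):print(n,((proj(n,P)-o)*k).round().tolist())
"
```

```text
top [[234.0, 212.0], [242.0, 224.0], [178.0, 228.0], [289.0, 197.0], [230.0, 162.0], [240.0, 199.0], [245.0, 227.0], [246.0, 245.0]]
scene [[179.0, 133.0], [174.0, 111.0], [232.0, 121.0], [126.0, 146.0], [177.0, 140.0], [173.0, 117.0], [172.0, 108.0], [173.0, 107.0]]
```

>>> move_arm --targets '[[[0,0,0,0,0,0,0],[0,0,0,0,0,0,0],[0,0,0,0,0,0,0],[0,0,0,0,0,0,0],[0,0,0,0,0,0,0],[0,0,0,0,0,0,0],[0,0,0,0,0,0,0],[0,0,0,0,0,0,0]]]' --newtons 45

```text
clock: 10.72
tool_pos: [0.5833, -0.2583, 0.1418]
eef_rot: [-0.085, 0.92, 0.035, 0.381]
contact_force: [0.6, -1.0, 0.4]
opening: 0.327
finger_force: 44.7
```

```bash
python3 -c "
from st import *
from search import *
s=st();q=np.array(s['q']);p,R=FK(q)
W=[(p+[0,0,.12],R),hang(.10,-.1),hang(.03,.0),hang(.03,.145),hang(0)]
j,m,t=sim(q,W);print(j,m);print(np.array(t))
print(rel(*W[0]),rel(*W[1]))
"
```

```text
10.725 [ 0.58 -0.26  0.14] [ 1.01  0.94 -0.67  2.15  3.31  0.38 -0.84] 0.001970725409575831
0.07623950100063348 0.009333219963669759
[[ 1.1   0.73 -0.82  2.09  3.27  0.11 -0.93]
 [ 0.53  0.5  -0.57  2.43  2.77  0.56 -1.07]
 [ 0.18  0.71 -0.58  2.55  2.57  0.97 -1.16]
 [-0.21  0.71 -0.59  2.45  2.2   1.02 -1.18]
 [-0.21  0.8  -0.6   2.47  2.26  1.11 -1.24]]
[-84.9  -0.  -84.8  -0.   -0.    0. ] [ -97.2  161.6 -101.7    8.5    0.1    8.5]
```

>>> move_arm --targets '[[[0,-10,0,-10,0,0,0],[0,-25,0,-25,0,0,0],[0,-40,0,-40,0,0,0],[0,-55,0,-55,0,0,0],[0,-70,0,-70,0,0,0],[0,-80,0,-80,0,0,0],[0,-80,0,-80,0,0,0],[0,-80,0,-80,0,0,0]]]'

```text
clock: 11.72
tool_pos: [0.5826, -0.2579, 0.2542]
eef_rot: [-0.085, 0.92, 0.035, 0.381]
contact_force: [0.1, 0.1, -2.4]
opening: 0.331
finger_force: 44.8
```

```bash
python3 -c "
from st import *
from search import *
s=st();q=np.array(s['q']);print(s['contact_force'],s['moment'],s['opening'])
def hg(x,y,dz):
    p,R=hang(dz,y);return p+[x,0,0],R
W=[hg(.04,-.08,.10),hg(.03,-.01,.03),hg(0,.145,.03),hg(0,.145,0)]
j,m,t=sim(q,W);print(j,m);print(np.array(t))
for w in W[:1]:print(rel(*w))
cv2.imwrite('pics/s6.png',r.snapshot('scene')[120:420,60:460,::-1])
"
```

```text
11.725 [ 0.58 -0.26  0.25] [ 1.09  0.74 -0.81  2.09  3.28  0.13 -0.93] 0.011115151803072319
[ 0.09  0.07 -2.4 ] [-0.12  1.07 -0.01] 0.3305549577396906
0.07773223363367088 0.07649286184398596
[[ 0.41  0.52 -0.5   2.34  2.71  0.51 -1.06]
 [ 0.2   0.7  -0.52  2.46  2.61  0.87 -1.13]
 [-0.23  0.71 -0.55  2.45  2.22  1.   -1.2 ]
 [-0.24  0.79 -0.56  2.47  2.27  1.09 -1.26]]
[-48.5 173.5   8.7   8.5  -0.    8.5]
```

View pics/s6.png

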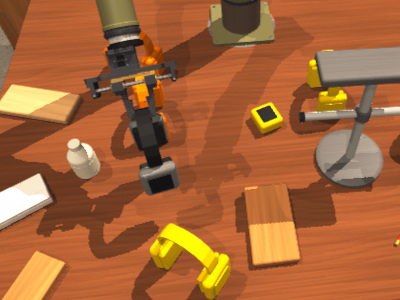

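```bash
cat > tiltchk.py <<'E'
from st import *
def cup(tilt,G0,G1,R0,R1,M=np.array([.613,-.253,0]),MY=10.5):
    "project +x cup corners and its visible bbox, muffs rotated by tilt deg about pinch axis"
    C=np.array([(u,v,w) for u in(.043,.083) for v in(-.04,.04) for w in(0,.095)])
    X=C@Ro.from_euler('z',MY,degrees=True).as_matrix().T+M
    Q=R1@Ro.from_rotvec([0,np.radians(tilt),0]).as_matrix()@R0.T
    return (X-G0)@Q.T+G1
if __name__=="__main__":
    s=r.get_state();R1=Ro.from_quat(s['eef_rot']).as_matrix();G1=s['tool_pos']-.019*R1[:,2]
    R0=Ro.from_quat([-.085,.92,.035,.381]).as_matrix();G0=np.array([.5833,-.2583,.1418])-.019*R0[:,2]
    for t in(-15,0,15,25):
        X=cup(t,G0,G1,R0,R1);p=proj("scene",X);print(t,p.min(0).round(),p.max(0).round(),"cup z",X[:,2].min().round(3),X[:,2].max().round(3))
E
python3 tiltchk.py
```

```text
-15 [192. 271.] [241. 325.] cup z 0.14 0.242
0 [194. 272.] [240. 318.] cup z 0.112 0.207
15 [195. 271.] [238. 307.] cup z 0.085 0.187
25 [195. 268.] [236. 298.] cup z 0.073 0.176
```

The crop shows the ear defenders held and lifted, with the near cup at scene (220,300). The projections indicate about 0–5° of sag, and the picture allowance is now used up, so further checks will be numeric.

>>> move_arm --targets '[[[0,-5,17,1,0.8,0,0.8],[0,-10,35,2,1.7,0,1.7],[0,-15,52,3,2.5,0,2.5],[0,-19,70,3,3.4,0,3.4],[0,-24,87,4,4.2,0,4.2],[0,-29,104,5,5,0,5],[0,-34,122,6,6,0,6],[0,-39,139,7,6.8,0,6.8],[0,-44,156,8,7.7,0,7.7],[0,-48,173,9,8.5,0,8.5]]]'

```text
clock: 13.02
tool_pos: [0.5909, -0.0796, 0.2817]
eef_rot: [0.012, 0.924, -0.005, 0.382]
contact_force: [-0.7, 0.6, -3.1]
opening: 0.328
finger_force: 44.8
```

```bash
cat > nxt.py <<'E'
from st import *
from search import *
import sys
s=st();q=np.array(s['q']);print(s['contact_force'],s['opening'])
def hg(x,y,dz):
    p,R=hang(dz,y);return p+[x,0,0],R
W=[hg(.03,-.01,.035),hg(0,.145,.035),hg(0,.145,0)][int(sys.argv[1]):]
j,m,t=sim(q,W);print(j,m)
for w in W:print(w[0],rel(*w))
E
python3 nxt.py 0
```

```text
13.025 [ 0.59 -0.08  0.28] [ 0.41  0.52 -0.5   2.34  2.71  0.51 -1.06] 0.5951059293521367
[-0.65  0.64 -3.07] 0.32799785987237784
0.06720462866705612 0.08059634459623988
[ 0.58 -0.01  0.22] [54.  69.3 37.   0.  -0.  -0. ]
[0.55 0.14 0.22] [ 78.1 223.4  13.    0.   -0.   -0. ]
[0.55 0.14 0.18] [102.8 223.4  37.8   0.   -0.   -0. ]
```

>>> move_arm --targets '[[[0,9,12,6,0,0,0],[0,18,23,12,0,0,0],[0,27,35,18,0,0,0],[0,36,46,25,0,0,0],[0,45,58,31,0,0,0],[0,54,69,37,0,0,0],[0,54,69,37,0,0,0],[0,54,69,37,0,0,0]]]'

```text
clock: 14.02
tool_pos: [0.5811, -0.0117, 0.2181]
eef_rot: [0.012, 0.924, -0.005, 0.383]
contact_force: [0.5, 0.1, -1.2]
opening: 0.33
finger_force: 44.8
```

```bash
python3 nxt.py 1; cat > cupmask.py <<'E'
from tiltchk import *
# observed bbox of grey/black pixels near the predicted +x cup, versus predictions
s=r.get_state();R1=Ro.from_quat(s['eef_rot']).as_matrix();G1=s['tool_pos']-.019*R1[:,2]
R0=Ro.from_quat([-.085,.92,.035,.381]).as_matrix();G0=np.array([.5833,-.2583,.1418])-.019*R0[:,2]
im=r.snapshot("scene");hsv=cv2.cvtColor(im,cv2.COLOR_RGB2HSV)
for t in(-10,0,10,20):
    p=proj("scene",cup(t,G0,G1,R0,R1));print(t,p.min(0).round(),p.max(0).round())
lo=p.min(0).astype(int)-35;hi=p.max(0).astype(int)+35
m=((hsv[...,1]<70)).astype(np.uint8)[lo[1]:hi[1],lo[0]:hi[0]]
n,_,st_,ce=cv2.connectedComponentsWithStats(m)
for k in range(1,n):
    if st_[k,4]>60:print("blob",st_[k,:2]+lo,st_[k,:2]+st_[k,2:4]+lo,st_[k,4])
for row in m[::3,::2]:print(''.join('#' if v else '.' for v in row))
E
python3 cupmask.py
```

```text
14.025 [ 0.58 -0.01  0.22] [ 0.21  0.68 -0.52  2.46  2.61  0.84 -1.13] 0.011445237999090111
[ 0.49  0.11 -1.18] 0.33006580442492134
0.0561799049160704 0.08838189129813001
[0.55 0.14 0.22] [ 24.9 155.8 -24.   -0.    0.    0. ]
[0.55 0.14 0.18] [ 49.6 155.8   0.7  -0.    0.    0. ]
-10 [301. 274.] [340. 318.]
0 [301. 274.] [339. 313.]
10 [301. 273.] [338. 306.]
20 [301. 271.] [337. 298.]
blob [300 236] [339 310] 1974
....................################............#####
..................###############...............#####
..................###############....................
..................###############....................
..................###############....................
..................###############....................
..................###############....................
..................###############....................
..................##############.....................
...................#############.....................
..........................######.....................
..........................######.....................
..........................######.
[... 346 characters left out ...]
...................#################................
....................#################................
....................#################................
.....................################................
.....................###############.................
.....................########........................
.....................................................
.....................................................
.....................................................
.....................................................
.....................................................
.....................................................
.....................................................
```

The mask matches the rigid-hold prediction (cup blob 300–339, bottom row 310), so I'll slide along the bar.

>>> move_arm --targets '[[[0,3,16,-2,0,0,0],[0,5,31,-5,0,0,0],[0,8,47,-7,0,0,0],[0,10,62,-10,0,0,0],[0,13,78,-12,0,0,0],[0,15,93,-15,0,0,0],[0,18,109,-17,0,0,0],[0,20,125,-20,0,0,0],[0,23,141,-22,0,0,0],[0,24,156,-25,0,0,0]]]'

```text
clock: 15.32
tool_pos: [0.5507, 0.1456, 0.2194]
eef_rot: [0.012, 0.923, -0.005, 0.383]
contact_force: [-0.7, -0.1, -2.8]
opening: 0.332
finger_force: 44.8
```

```bash
python3 nxt.py 2; python3 cupmask.py | head -6
```

```text
15.325 [0.55 0.15 0.22] [-0.23  0.69 -0.55  2.45  2.21  0.98 -1.19] 0.32234906802847246
[-0.7  -0.05 -2.76] 0.3320788422091172
0.05424239323173374 9
[0.55 0.14 0.18] [26.3 -0.6 26.  -0.   0.1 -0. ]
-10 [366. 256.] [408. 299.]
0 [364. 257.] [405. 295.]
10 [362. 256.] [403. 289.]
20 [360. 254.] [400. 281.]
blob [359 219] [435 308] 4694
blob [325 226] [337 241] 115
```

>>> move_arm --targets '[[[0,5,0,4,0,0,0],[0,9,0,8,0,0,0],[0,13,0,12,0,0,0],[0,16,0,15,0,0,0],[0,19,0,18,0,0,0],[0,21,0,20,0,0,0],[0,21,0,20,0,0,0],[0,21,0,20,0,0,0]]]'

```text
clock: 16.38
tool_pos: [0.5498, 0.1456, 0.19]
eef_rot: [0.012, 0.924, -0.005, 0.383]
contact_force: [0.2, -0.4, -1.9]
opening: 0.331
finger_force: 44.8
```

```bash
python3 nxt.py 2
```

```text
16.375 [0.55 0.15 0.19] [-0.24  0.77 -0.55  2.47  2.26  1.07 -1.25] 0.003847878138096783
[ 0.21 -0.42 -1.88] 0.3310923728468995
0.021011487289562925 9
[0.55 0.14 0.18] [ 4.8 -0.6  5.9  0.   0.1  0. ]
```

>>> move_arm --targets '[[[0,1.5,0,1.5,0,0,0],[0,3,0,3,0,0,0],[0,4.5,0,4.5,0,0,0],[0,4.5,0,4.5,0,0,0],[0,4.5,0,4.5,0,0,0]]]'

```text
clock: 17.0
tool_pos: [0.5499, 0.1456, 0.1836]
eef_rot: [0.012, 0.924, -0.005, 0.383]
contact_force: [-0.4, 0.1, -0.7]
opening: 0.33
finger_force: 44.8
```

>>> move_arm --targets '[[[0,1.5,0,1.5,0,0,0],[0,1.5,0,1.5,0,0,0],[0,1.5,0,1.5,0,0,0]]]'

```text
clock: 17.38
tool_pos: [0.5505, 0.1456, 0.1822]
eef_rot: [0.012, 0.923, -0.005, 0.384]
contact_force: [0.8, 0.6, 5.6]
opening: 0.324
finger_force: 44.8
```

>>> move_arm --targets '[[[0.4,0,0,0,0,0,0],[0.5,0,0,0,0,0,0],[0.6,0,0,0,0,0,0],[0.8,0,0,0,0,0,0],[0.8,0,0,0,0,0,0],[0.8,0,0,0,0,0,0],[0.8,0,0,0,0,0,0],[0.8,0,0,0,0,0,0]]]'

```text
clock: 18.38
tool_pos: [0.5498, 0.1456, 0.1814]
eef_rot: [0.012, 0.924, -0.005, 0.383]
contact_force: [-0.0, -0.4, -0.2]
opening: 0.801
finger_force: 0.0
```

```bash
python3 -c "
from st import *
s=st();print(s['contact_force'],s['opening'])"; python3 cupmask.py
```

```text
18.375 [0.55  0.146 0.181] [-0.241  0.797 -0.555  2.474  2.276  1.093 -1.27 ] 0.001650914410868546
[-0.001 -0.385 -0.222] 0.8008514691214105
-10 [365. 265.] [405. 306.]
0 [363. 266.] [403. 302.]
10 [361. 265.] [400. 296.]
20 [359. 263.] [398. 289.]
blob [323 227] [337 242] 140
blob [358 227] [432 308] 4424
.###...............###...#########..###........#######.
#####..............###############..###..##############
######.............####################################
#######............###################################.
####...............################............######..
..................#################...........#####....
..................##################..........#####....
..................##################..........####.....
..................################################.....
...................################################....
..............................#######################..
..............................#########################
............................###########################
............................###########################
........
[... 299 characters left out ...]
############################
.......................################################
.......................################################
.......................################################
.......................################################
.................................######################
...................................####################
......................................##############...
.......................................................
.......................................................
.......................................................
.......................................................
.......................................................
```

```bash
python3 -c "
from st import *
from search import *
q=np.array(r.get_state()['q']);p,R=FK(q)
for d in(.04,.06,.08,.1):
  for up in (0,.03):
    T=p-R[:,2]*d+[0,0,up*d/.1];j,m,t=sim(q,[(p,R),(T,R)]);print(d,up,j,m,t[-1] if t else 0)
for d,a in((.08,8),(.08,-8),(.1,10),(.1,15)):
    T=p-R[:,2]*d;R2=R@Ro.from_rotvec([0,np.radians(a),0]).as_matrix();j,m,t=sim(q,[(p,R),(T,R2)]);print(d,a,j,m)
"
```

```text
0.04 0 0.04051130834547656 0.03064296312726178 [-0.28  0.72 -0.58  2.53  2.21  1.08 -1.29]
0.04 0.03 0.04041452455703198 0.041384313670051576 [-0.27  0.68 -0.57  2.52  2.19  1.04 -1.26]
0.06 0 0.03235064372731278 0.007143842678619894 [-0.3   0.67 -0.59  2.55  2.17  1.06 -1.29]
0.06 0.03 0.04797213075737239 0.026560148983231002 [-0.29  0.62 -0.58  2.53  2.14  1.   -1.24]
0.08 0 9 -1 [-0.24  0.8  -0.55  2.47  2.28  1.09 -1.27]
0.08 0.03 0.05377283049568027 0.01700788959396249 [-0.31  0.55 -0.59  2.54  2.08  0.95 -1.21]
0.1 0 9 -1 [-0.24  0.8  -0.55  2.47  2.28  1.09 -1.27]
0.1 0.03 0.05020300937223576 0.012945476178069182 [-0.33  0.48 -0.59  2.55  2.02  0.91 -1.18]
0.08 8 0.07296357087164507 0.08392955141412006
0.08 -8 9 -1
0.1 10 0.08485713524950067 0.08393022775325809
0.1 15 0.15828998458743004 0.09530235466763282
```

>>> move_arm --targets '[[[0.8,0,0,-6,0,0,0],[0.8,0,0,-14,0,0,0],[0.8,0,0,-22,0,0,0],[0.8,0,0,-30,0,0,0],[0.8,0,0,-38,0,0,0],[0.8,0,0,-46,0,0,0],[0.8,0,0,-52,0,0,0],[0.8,0,0,-52,0,0,0],[0.8,0,0,-52,0,0,0],[0.8,0,0,-52,0,0,0]]]'

```text
clock: 19.68
tool_pos: [0.5131, 0.1464, 0.2179]
eef_rot: [0.012, 0.924, -0.005, 0.383]
contact_force: [0.7, -0.1, 0.6]
opening: 0.799
finger_force: 0.0
```

>>> move_arm --targets '[[[0.8,0,0,0,0,0,0],[0.8,0,0,0,0,0,0],[0.8,0,0,0,0,0,0],[0.8,0,0,0,0,0,0],[0.8,0,0,0,0,0,0],[0.8,0,0,0,0,0,0],[0.8,0,0,0,0,0,0],[0.8,0,0,0,0,0,0]]]'

```text
clock: 20.68
tool_pos: [0.513, 0.1465, 0.2181]
eef_rot: [0.012, 0.924, -0.005, 0.383]
contact_force: [0.5, -0.2, -0.1]
opening: 0.801
finger_force: 0.0
```

```bash
python3 - <<'E'
from st import *
s=st();print(s['contact_force'])
a=[r.snapshot("scene").astype(int) for _ in range(6)]
d=np.abs(a[5]-a[0]).max(2);print("moving px",(d>25).sum())
hsv=cv2.cvtColor(a[5].astype(np.uint8),cv2.COLOR_RGB2HSV)
m=hsv[215:320:3,315:440:2,1]<70
for row,v in zip(m,hsv[215:320:3,315:440:2,2]):print(''.join(('#' if x<90 else 'o') if k else '.' for k,x in zip(row,v)))
# predicted upright hang: +x cup corners, crown on bar at y .1456
C=np.array([(u,v,w) for u in(.043,.083) for v in(-.04,.04) for w in(0,.095)])
for t in(-15,0,15):
    X=(C-[0,0,.168])@Ro.from_euler('y',t,degrees=True).as_matrix().T+[.579,.1456,.21];p=proj("scene",X);print(t,p.min(0).round(),p.max(0).round())
E
```

```text
20.675 [0.513 0.146 0.218] [-0.282  0.694 -0.594  2.544  2.179  1.074 -1.284] 0.0012757987567087485
[ 0.486 -0.245 -0.075]
moving px 90
......................................................#oooo....
......................................................ooooo....
.................................###.................#oooo.....
.............................########...............oooooo.....
.....###.....................#########.............#oooooo.....
.########..............oooo###########........ooooo##oooo##oooo
..########.............##ooooooo#######oooooooooooo#######ooooo
...########............##ooooooo#######oooooooooooo#######.....
....####...............##ooooooo#######............######......
......................#################...........#####........
......................##################..........ooooo........
......................##################..........oooo.........
......................##################oooooooooooooo.........
........................################ooooooooooooooo........
..................................######ooooooooooooooooo......
....
[... 656 characters left out ...]
.......###############ooooooooooooooooooooo
...........................###############oooooooooooooooooooo.
...........................#############oooooooooooooooooooooo.
.....................................##ooooo########oo######...
.......................................#############ooo####....
..........................................#########o####.......
...............................................................
...............................................................
...............................................................
...............................................................
-15 [367. 267.] [407. 311.]
0 [364. 264.] [404. 302.]
15 [361. 259.] [401. 289.]
```

>>> move_arm --targets '[[[0.8,0,0,0,0,0,0],[0.8,0,0,0,0,0,0],[0.8,0,0,0,0,0,0],[0.8,0,0,0,0,0,0],[0.8,0,0,0,0,0,0],[0.8,0,0,0,0,0,0],[0.8,0,0,0,0,0,0],[0.8,0,0,0,0,0,0],[0.8,0,0,0,0,0,0],[0.8,0,0,0,0,0,0]]]'

```text
clock: 22.22
tool_pos: [0.513, 0.1465, 0.2181]
eef_rot: [0.012, 0.924, -0.005, 0.383]
contact_force: [-0.1, -0.2, -0.1]
opening: 0.803
finger_force: 0.0
```

```bash
python3 - <<'E'
from st import *
a=[r.snapshot("scene").astype(int) for _ in range(10)]
for k in(1,3,5,7,9):
    d=np.abs(a[k]-a[0]).max(2)>25;print(d.sum(),d[215:320,350:410].sum(),d[215:320,350:410].mean()/d.mean())
E
```

```text
0 0 nan
0 0 nan
0 0 nan
0 0 nan
0 0 nan<stdin>:4: RuntimeWarning: invalid value encountered in scalar divide
```

Nothing moves across ten frames, and the gripper is clear of the headband and lamp, so I'm handing in.

```bash
python3 -c "
from plant import r
print(r.finish_job())"
```

```text
the job is handed in; nothing more can be done
None
```

The ear defenders hang still and upright by their headband over the lamp's cross-bar, about 95 mm from the post on the robot's right with one cup each side of the bar; the gripper is open and clear, and the job was handed in at about 23 s, with no verdict returned.

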